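# Couple the red-handled tow coupler to its ball in the stockroom

### The arm

A 7-joint arm with a two-finger parallel gripper is mounted at the origin on the work surface. World frame = base frame: x ahead of the robot, y to its left, z up, the work surface at z = 0. Lengths are in mm, angles in rad, forces in N, time in s.
With the tool pointing down it reaches from about 350 to 900 mm from the base axis. Payload 8.1 kg.
Tool frame: the origin (TCP) lies between the finger pads; the fingertips stand 14 mm ahead of it and the grasp point (between the pads) lies 5 mm behind it; z points along the fingers, y is the direction in which the jaws open and shut (so a half turn about z gives the same grasp; the last joint's range is limited). The gripper opens to 85 mm and grips with 20 to 120 N. Pads are 22 mm wide; open, the fingers measure 114 mm over their backs; the gripper's body (76 mm by 85 mm) begins 54 mm behind the grasp point. The pads swing forward as they close: fully open they stand 13 mm farther back than shut.
Start: joints at [-1.296, 0.434, 0.025, 1.573, -0.012, 1.134, -0.075], TCP at [230.575, 580.927, 245.323] pointing down, gripper open.
Joint ranges: [-2.62, 2.62], [-0.44, 2.09], [-1.27, 1.32], [0.08, 2.57], [-1.32, 4.46], [0.12, 2], [-2.74, 2.74]. Speed limits (rad/s): [2.22, 2.22, 3.01, 3.01, 3.14, 3.14, 3.14].

### API

Orientations are given as a 3x3 rotation matrix whose columns are the frame's x, y, z axes.
In Python, from plant import arm, viewer, models gives the robot as it stands. The module is installed in compiled form; this text tells all that it offers.
- The arm moves only by the tool servo_tool, never from a script. Its arguments are lists of equal length, an entry for each row: "offset": the shift along the tool's x, y, z normalised to -1 to 1, where 1 is 0.5 m, a list of three; "rot": the turn, a rotation vector about the tool's x, y, z normalised to -1 to 1, where 1 is 60 degrees, a list of three. In form: {"offset": [[dx, dy, dz], ...], "rot": [[wx, wy, wz], ...]}. A call has 1 to 8 rows; each row is the pose to reach, as a shift and turn from the pose commanded when the call began, along the tool's axes at that moment; what a row does not reach only later rows make up. A row lasts 1/10 s, in which the tool goes at most 50 mm and 8.59 degrees, less where a joint would pass 70% of its speed; a pose out of reach is approached as far as the arm can. A call with a number of a shift or a turn outside -1 to 1 is refused whole. A call with a gripper value outside its range is refused whole. "grip" is the gripper's target within -1 to 1 (fully open at 1, half-way at 0, shut at -1), set as the call begins (left out, the last holds). The fingers move at their own pace and stop on an object; the grip force is fixed at half the most. Time passes only in rows, so rows that repeat a pose let the fingers close. It gives the time, the measured TCP pose, the force and the opening at its end, in the units of the state.
- arm.sense(): the state, without advancing time (a new reading comes with each control period).
- viewer.capture(name): name is "side" or "top" or "wrist"; returns the picture (420x560x3 uint8, red, green, blue); there is no depth.
- viewer.camera_params(name): a dict with "intrinsics" (3x3 intrinsics, pixels), "dist_coeffs" ([k1, k2, p1, p2, k3] as OpenCV has them; the pictures are not rectified), "camera_from_world" (4x4, takes a point from world to camera coordinates). Camera axes: x right, y up, looking along -z (the intrinsics and any distortion apply to the point x, -y, -z); pixel columns grow to the right and rows downward; lengths in mm; the calibration is good to about 2 mm. A picture is of the moment at which its call begins: read the wrist's pose just before it. camera_params takes no time and is no camera call; for the wrist camera it gives the pose at the moment of the call.
- arm.job_done(): hands the job in, once; it reports no verdict.
Trained networks look in the newest picture that a camera, given by its name, has taken for a name from the list of things; names that differ only in an ending like _2 or _b are one class to them, and where a whole thing is asked for, a point or a joint stands for the part that bears it (a point fixed in the world has none). Each returns a list of dicts, best first, with "confidence" (0 to 1); they miss things now and then, are a little off and sometimes report something else, mostly with a low value. They report only what shows in the picture. A call takes as long as a camera call. They do not tell look-alikes from the thing itself.
- models.spot_in(camera, name): "rect" ([left, top, width, height] in pixels, round what is visible of it).
- models.outline_of(camera, name): "mask" (420x560 bool, what is visible of it) and "rect" ([left, top, width, height] in pixels, round what is visible of it).
- models.tip_of(camera, name): "at" ([column, row] in pixels: a listed point, or the origin of a listed thing).
The state is a dict: "time": time; "q": joint angles; "qd": joint speeds; "tau": joint torques, N m; "tool_pos": TCP position; "ee_rot": TCP orientation; "ft_force": force on the tool from outside, world axes, zero at the start; "wrist_torque": the same for the moment, N m; "finger_gap": finger opening in mm.
Only numpy, scipy, OpenCV 4.12 (cv2) and the standard library are available. Lean on these libraries where they do the work, as an engineer would, in place of code of your own. Each camera call takes 0.05 s, during which the arm holds its last target. There are 200 camera calls.

### The job

A donated trolley tow coupler must be locked onto its own ball mount so that the pair can be sold together. Pull the red handle of the aluminium coupler up to unlock it, lower the coupler (do not drop it) with the handle still up over the small steel ball on the blue plate (not the big brass ball) until its rim sits fully down on the flange, then press the red handle all the way down to lock it and let go.

Things in the scene. Friction and masses are not known exactly. Their poses are not given: they have to be found in the camera images.
- coupler: Loose upright aluminium cup (0.65 kg with handle), 68 mm across, 52 tall, standing on its rim; open below, bore 54 mm, 44 deep. Origin: centre of the rim (underside), on the cup's axis; z up. A dark tow-bar stub, 38 mm wide at most, sticks out along -x to 137 mm from the axis, 14 to 39 mm above the rim. A spare coupler, grey with black handle, is not wanted.
- handle_grip (a point): Centre of the red handle's crossbar, on the cup's axis, axes as the coupler's. Bar: 16 mm thick along x, 83 long along y, 20 high; at handle value 0 its centre is 86 mm above the rim, with 20 mm free between bar and cup. From its ends 5 mm plates (24 wide) run down outside the cup. Gripped across its 16 mm, it carries the whole coupler upright.
- handle (a joint): How far the red handle is pulled up, m: 0 = down, locked; 0.025 = fully up, unlocked, at its stop. It slides straight along the cup's axis against about 2.5 N of friction, less than the coupler's weight, and stays where it is left; pulled beyond its stop it lifts the coupler.
- seat (a point): Flange top centre of the fixed BLUE-plate mount, below its small steel ball: the rim's centre must come to rest here. Flange 84 mm across, top 45 mm above the table; ball 40 mm, its top 42 mm above this point: the cup clears it by 7 mm all round, at any heading. Plate 130 mm square, 10 thick. The other mount (yellow plate, 60 mm brass ball, too big) is not wanted.
Mind the look-alikes: they are no part of the job. Leave any pink or purple look-alike of the coupler alone.

How it is judged:
By the outcome, as a careful person would: the job done as asked, in the order asked, and still so for the second after the job is handed in, with the robot touching nothing.
It also fails if it takes over 42 s, if anything falls off the work surface, if the arm or the gripper's body presses on something with over 40 N, if the wrist force passes 120 N, or if a joint passes its speed limit or range.

## Working session

There is one attempt and no reset: what is moved stays moved. The work goes in short steps, Python scripts to look and compute and a tool call to move; the robot and the scene stay as the last step left them, time stands still between calls to the robot, and variables do not carry over. Pictures are saved under pics/ and viewed, about 8 in all and at most 12, crops included, and the job is handed in when it is done.

Besides the shell and the picture viewer there is one more tool, called after "Emit:" as name(argument=value, ...), one argument or row to a line, values as JSON. servo_tool: Moves the arm, as the interface text tells. Scaled input: -1 to 1 covers 0.5 m each way for a shift and 60 degrees each way for a turn. Its arguments: {"type":"object","properties":{"offset":{"type":"array"},"rot":{"type":"array"},"grip":{"type":"number"}},"required":["offset","rot"]}

```bash
mkdir -p pics
cat > h.py <<'E'
import numpy as np, cv2
from plant import arm, viewer, models
def snap(n,f):
    P=viewer.camera_params(n); im=viewer.capture(n); cv2.imwrite('pics/'+f,im[:,:,::-1]); return P,im
def ray(P,uv):
    K=np.array(P["intrinsics"],float);d=np.array(P["dist_coeffs"],float);T=np.array(P["camera_from_world"],float)
    u=cv2.undistortPoints(np.array([[uv]],float),K,d)[0,0]
    R=T[:3,:3]; return -R.T@T[:3,3], R.T@np.array([u[0],-u[1],-1])
def atz(P,uv,z):
    o,v=ray(P,uv); return o+v*(z-o[2])/v[2]
def proj(P,p):
    K=np.array(P["intrinsics"],float);d=np.array(P["dist_coeffs"],float);T=np.array(P["camera_from_world"],float)
    c=T[:3,:3]@np.array(p,float)+T[:3,3]; c=c*[1,-1,-1]
    return cv2.projectPoints(c[None],np.zeros(3),np.zeros(3),K,d)[0][0,0]
def tri(rays):
    A=0;b=0
    for o,v in rays:
        v=v/np.linalg.norm(v);M=np.eye(3)-np.outer(v,v);A=A+M;b=b+M@o
    return np.linalg.solve(A,b)
E
python3 - <<'E'
from h import *
np.set_printoptions(precision=1,suppress=True)
s=arm.sense();print(s['time'],s['tool_pos'],s['ee_rot'],s['finger_gap'])
ims=[]
for n in('top','side'):
    P,im=snap(n,n+'0.png');ims.append(im)
    for t,z in(('handle_grip',86),('coupler',0),('seat',45)):
        for r in models.tip_of(n,t): print(n,t,np.array(r['at']),round(r['confidence'],2),atz(P,r['at'],z))
cv2.imwrite('pics/both.png',cv2.resize(np.vstack(ims),(800,1200))[:,:,::-1])
E
```

```text
0.0 [230.4 580.4 244.5] [[-0.9  0.4 -0. ]
 [ 0.4  0.9 -0. ]
 [-0.  -0.  -1. ]] 85.32908179736503
top handle_grip [424.3 265.2] 0.7 [ 229.9 -362.    86. ]
top handle_grip [274.6 188.5] 0.6 [503.6 142.9  86. ]
top handle_grip [148.3 242.4] 0.53 [321.6 579.   86. ]
top coupler [155.5 243.2] 0.87 [326.5 580.4   0. ]
top coupler [416.3 270.9] 0.67 [ 212.7 -359.7    0. ]
top seat [249.9 158.4] 0.76 [625.8 232.3  45. ]
side handle_grip [280.8 328.5] 0.9 [ 212.5 -366.6   86. ]
side handle_grip [289.2 191.8] 0.78 [519.5 145.7  86. ]
side handle_grip [197.1 152.9] 0.66 [310.7 566.   86. ]
side coupler [283.5 348.7] 0.98 [ 220.4 -371.7    0. ]
side coupler [197.6 165.6] 0.59 [318.1 606.7   0. ]
side seat [297.5 181.4] 0.81 [614.3 245.7  45. ]
side seat [286.7 219. ] 0.49 [461.1  54.9  45. ]
```

View pics/top0.png

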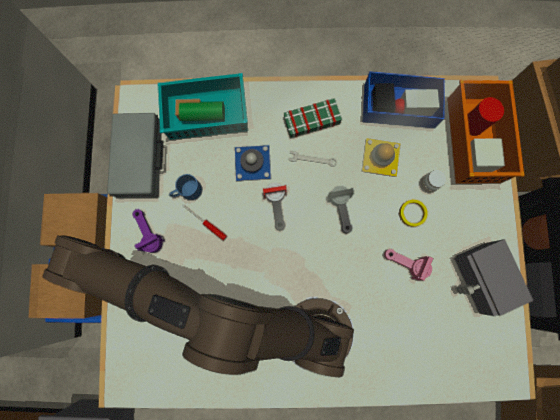

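View pics/side0.png

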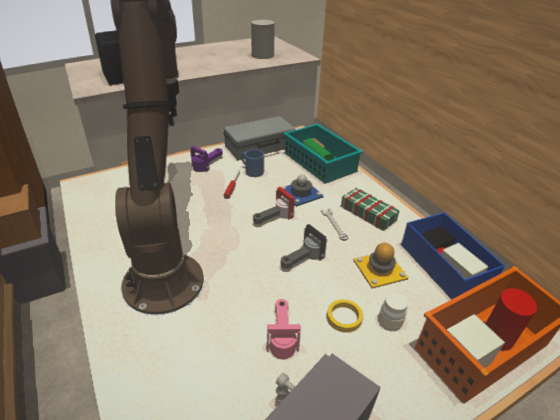

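Run:
```python
from h import *
np.set_printoptions(precision=1,suppress=True)
Pt=viewer.camera_params('top');Ps=viewer.camera_params('side')
g=tri([ray(Pt,(274.6,188.5)),ray(Ps,(289.2,191.8))]);print('grip',g, proj(Pt,g),proj(Ps,g))
print('seat',tri([ray(Pt,(249.9,158.4)),ray(Ps,(297.5,181.4))]))
m=models.outline_of('top','coupler')
for r in m: 
    print(r['rect'],r['confidence'])
a=atz(Pt,(280,226),26);print('stub end',a)
s=arm.sense();R=np.array(s['ee_rot']);print(R, R.T@(np.array([g[0],g[1],230])-s['tool_pos'])/500)
i=cv2.imread('pics/top0.png')[130:250,220:380];j=cv2.imread('pics/side0.png')[160:280,240:400]
cv2.imwrite('pics/crop.png',cv2.resize(np.hstack([i,j]),(800,300),interpolation=cv2.INTER_CUBIC))
```

```text
grip [508.8 140.2  91.2] [275.3 186.7] [287.4 192.1]
seat [615.9 234.3  53.3]
[132.6, 207.5, 33.7, 45.1] 0.82
[263.3, 185.5, 26.7, 49.0] 0.59
[382.0, 249.5, 48.9, 30.0] 0.59
stub end [379.7 126.6  26. ]
[[-0.9  0.4 -0. ]
 [ 0.4  0.9 -0. ]
 [-0.  -0.  -1. ]] [-0.8 -0.6  0. ]
```

View pics/crop.png

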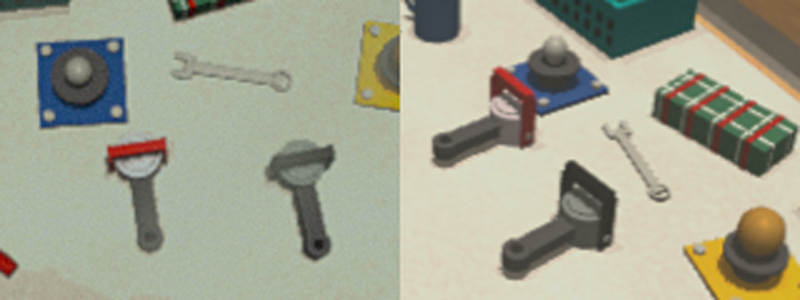

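The red-handled coupler at top-view (275,187), side (287,192) fits the description. The grey one with a black handle (341,195), the pink (410,265) and the purple (150,240) do not. The mount wanted is the blue plate with the small steel ball (252,160), not the yellow one at (382,155). The crop confirms both choices.

Emit:
servo_tool(
  offset=[
    [-0.08, -0.06, 0],
    [-0.16, -0.12, 0],
    [-0.24, -0.18, 0],
    [-0.32, -0.24, 0],
    [-0.4, -0.3, 0],
    [-0.48, -0.36, 0],
    [-0.56, -0.42, 0],
    [-0.64, -0.48, 0],
  ],
  rot=[
    [0, 0, 0.12],
    [0, 0, 0.24],
    [0, 0, 0.36],
    [0, 0, 0.48],
    [0, 0, 0.6],
    [0, 0, 0.72],
    [0, 0, 0.84],
    [0, 0, 0.96],
  ],
)

```text
time: 1.25
tool_pos: [440.2, 238.1, 245.7]
ee_rot: [[-0.182, 0.983, 0.001], [0.983, 0.182, 0.001], [0.001, 0.001, -1.0]]
ft_force: [1.0, 0.7, -0.6]
finger_gap: 85.6
```

Run:
```python
from h import *
np.set_printoptions(precision=3,suppress=True)
s=arm.sense();R=np.array(s['ee_rot']);print(s['time'],s['tool_pos'],R)
print(np.degrees(np.arctan2(R[1,1],R[0,1])), R.T@(np.array([500,140,245])-s['tool_pos'])/500)
P=viewer.camera_params('wrist');T=np.array(P['camera_from_world']);print(-T[:3,:3].T@T[:3,3],T[:3,:3],P['intrinsics'])
```

```text
1.25 [440.225 238.051 245.708] [[-0.182  0.983  0.001]
 [ 0.983  0.182  0.001]
 [ 0.001  0.001 -1.   ]]
10.468472240406573 [-0.215  0.082  0.001]
[428.236 305.607 374.772] [[ 0.983  0.182  0.001]
 [-0.175  0.947 -0.27 ]
 [-0.05   0.265  0.963]] [[363.97    0.    282.45 ]
 [  0.    363.97  206.221]
 [  0.      0.      1.   ]]
```

Emit:
servo_tool(
  offset=[
    [-0.09, 0.035, 0],
    [-0.17, 0.07, 0],
    [-0.215, 0.09, 0],
    [-0.215, 0.09, 0],
  ],
  rot=[
    [0, 0, 0.04],
    [0, 0, 0.07],
    [0, 0, 0.07],
    [0, 0, 0.07],
  ],
)

```text
time: 1.65
tool_pos: [505.7, 138.4, 245.7]
ee_rot: [[-0.108, 0.994, 0.002], [0.994, 0.108, -0.001], [-0.001, 0.002, -1.0]]
ft_force: [-0.1, -0.3, -0.1]
finger_gap: 85.3
```

Run:
```python
from h import *
np.set_printoptions(precision=2,suppress=True)
s=arm.sense();print(s['tool_pos'])
P,im=snap('wrist','w1.png')
for t,z in(('handle_grip',86),('coupler',0),('seat',45)):
    for r in models.tip_of('wrist',t): print(t,np.array(r['at']),round(r['confidence'],2),atz(P,r['at'],z))
# red mask
h=cv2.cvtColor(im,cv2.COLOR_RGB2HSV)
m=(((h[...,0]<6)|(h[...,0]>174))&(h[...,1]>150)&(h[...,2]>60)).astype(np.uint8)
n,l,st,c=cv2.connectedComponentsWithStats(m)
for i in range(1,n):
    if st[i,4]>100: print(st[i],c[i])
```

```text
[505.7  138.44 245.7 ]
handle_grip [275.1 188. ] 0.76 [500.36 140.64  86.  ]
coupler [274.3 167.2] 0.64 [497.77 142.79   0.  ]
seat [422.8  95.4] 0.6 [619.79 227.08  45.  ]
[ 258  129   32  108 2205] [274.07 182.81]
[464 260  96  28 775] [512.61 276.58]
[466 297  94  29 671] [515.49 315.23]
```

View pics/w1.png

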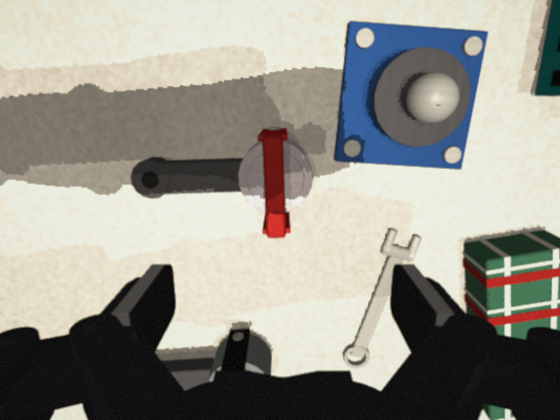

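Run:
```python
from h import *
np.set_printoptions(precision=2,suppress=True)
P=viewer.camera_params('wrist')
im=cv2.imread('pics/w1.png')
print('stub end',atz(P,(150,179),39),'cup top',atz(P,(276,175),52))
print('bar',[atz(P,u,96) for u in((274,141),(276.5,212))])
print('plate',np.mean([atz(P,u,12) for u in((365,38),(473,45),(352,148),(453,155))],0),'ball',atz(P,(433,98),67),'flange',atz(P,(421.5,97.5),45))
c=im[110:250,120:320];cv2.imwrite('pics/c2.png',cv2.resize(c,(800,560),interpolation=cv2.INTER_CUBIC))
```

```text
stub end [380.06 130.66  39.  ] cup top [497.07 150.58  52.  ]
bar [array([492.5 , 184.73,  96.  ]), array([500.62, 129.28,  96.  ])]
plate [616.96 231.66  12.  ] ball [616.51 231.26  67.  ] flange [615.1  231.85  45.  ]
```

View pics/c2.png

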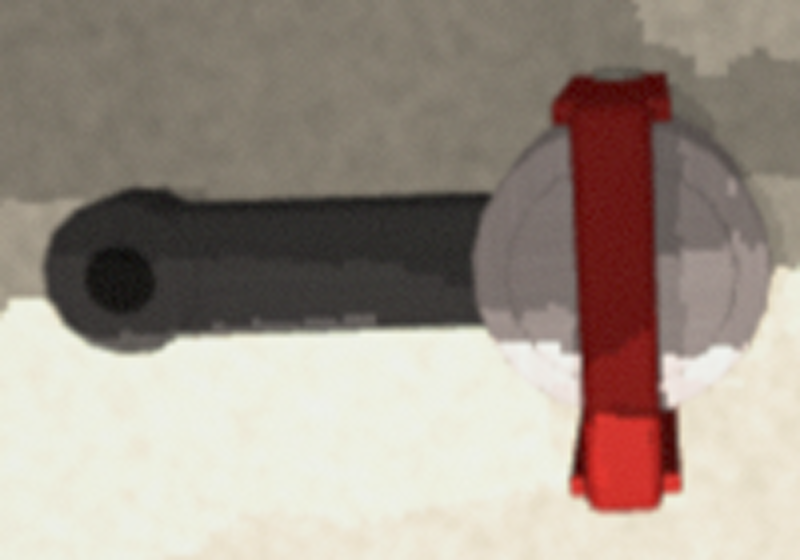

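Run:
```python
from h import *
np.set_printoptions(precision=3,suppress=True)
P=viewer.camera_params('wrist')
a,b=[atz(P,u,96) for u in((273.2,138),(276.5,236.5))]
print('bar',a,b,np.linalg.norm(a-b),(a+b)/2,'heading',np.degrees(np.arctan2(*(-(a-b)[:2]*[1,-1])) ))
g=(a+b)/2
s=arm.sense();R=np.array(s['ee_rot']);print(np.degrees(np.arctan2(R[1,1],R[0,1])), R.T@(np.array([g[0],g[1],91])-s['tool_pos'])/500)
```

```text
bar [491.653 186.891  96.   ] [502.933 108.628  96.   ] 79.07226910728912 [497.293 147.759  96.   ] heading 8.201484531698819
6.647817581725538 [ 0.009 -0.011  0.309]
```

The camera pose changed (the arm was still settling) between that picture and the later calculations, so I'll measure again from a picture taken now that it is at rest.

Run:
```python
from h import *
np.set_printoptions(precision=2,suppress=True)
s=arm.sense();print(s['tool_pos'])
P,im=snap('wrist','w2.png')
print(arm.sense()['tool_pos'])
for t,z in(('handle_grip',86),('coupler',0),('seat',45)):
    for r in models.tip_of('wrist',t): print(t,np.array(r['at']),round(r['confidence'],2),atz(P,r['at'],z))
# shift from w1
a=cv2.imread('pics/w1.png',0).astype(np.float32)[:250];b=cv2.imread('pics/w2.png',0).astype(np.float32)[:250]
d=np.array(cv2.phaseCorrelate(a,b)[0]);print('shift',d)
def red(im):
    h=cv2.cvtColor(im,cv2.COLOR_RGB2HSV);m=(((h[...,0]<6)|(h[...,0]>174))&(h[...,1]>150)).astype(np.uint8)
    n,l,st,c=cv2.connectedComponentsWithStats(m);return [ (st[i],c[i]) for i in range(1,n) if st[i,4]>1000]
k=red(im);print(k)
e=k[0][1]-[274.07,182.81];print('red shift',e)
a,b=[atz(P,np.array(u)+e,96) for u in((273.2,138),(276.5,236.5))]
print('bar',a,b,(a+b)/2,np.degrees(np.arctan2(-(a-b)[0],(a-b)[1])))
print('cup',atz(P,np.array((275.6,177))+e,52))
print('plate',np.mean([atz(P,np.array(u)+e,12) for u in((365,38),(473,45),(352,148),(453,155))],0),'ball',atz(P,e+(433,98),67),'flange',atz(P,e+(421.5,97.5),45))
g=(a+b)/2;s=arm.sense();R=np.array(s['ee_rot']);print(R.T@(np.array([g[0],g[1],91])-s['tool_pos'])/500)
```

```text
[503.1  143.81 245.25]
[503.06 143.97 245.24]
handle_grip [279.2 193.8] 0.96 [501.25 141.93  86.  ]
coupler [278.9 177.1] 0.95 [500.53 138.8    0.  ]
seat [424.7 101.8] 0.95 [618.65 228.65  45.  ]
seat [277.9 194.3] 0.45 [500.88 131.34  45.  ]
shift [2.95 7.57]
[(array([ 262,  135,   30,  109, 2213], dtype=int32), array([277.02, 189.25]))]
red shift [2.95 6.44]
bar [494.4  182.35  96.  ] [505.95 103.34  96.  ] [500.17 142.85  96.  ] 8.316746793903825
cup [500.22 143.16  52.  ]
plate [621.02 226.14  12.  ] ball [620.03 226.6   67.  ] flange [618.83 226.86  45.  ]
[-0.   -0.01  0.31]
```

Emit:
servo_tool(
  offset=[
    [0, -0.006, 0.08],
    [0, -0.006, 0.15],
    [0, -0.006, 0.22],
    [0, -0.006, 0.28],
    [0, -0.006, 0.31],
    [0, -0.006, 0.322],
    [0, -0.006, 0.322],
  ],
  rot=[
    [0, 0, -0.028],
    [0, 0, -0.028],
    [0, 0, -0.028],
    [0, 0, -0.028],
    [0, 0, -0.028],
    [0, 0, -0.028],
    [0, 0, -0.028],
  ],
)

```text
time: 2.75
tool_pos: [500.4, 142.5, 83.9]
ee_rot: [[-0.144, 0.99, -0.001], [0.99, 0.144, -0.0], [-0.0, -0.001, -1.0]]
ft_force: [-0.1, -0.3, -0.6]
finger_gap: 85.3
```

Emit:
servo_tool(
  offset=[
    [0, 0, 0],
    [0, 0, 0],
    [0, 0, 0],
    [0, 0, 0],
    [0, 0, 0],
    [0, 0, 0],
    [0, 0, 0],
    [0, 0, 0],
  ],
  rot=[
    [0, 0, 0],
    [0, 0, 0],
    [0, 0, 0],
    [0, 0, 0],
    [0, 0, 0],
    [0, 0, 0],
    [0, 0, 0],
    [0, 0, 0],
  ],
  grip=-1,
)

```text
time: 3.55
tool_pos: [500.2, 142.2, 84.5]
ee_rot: [[-0.143, 0.99, -0.001], [0.99, 0.143, 0.0], [0.0, -0.001, -1.0]]
ft_force: [-4.5, -1.0, 6.7]
finger_gap: 14.9
```

Emit:
servo_tool(
  offset=[
    [0, 0, -0.01],
    [0, 0, -0.02],
    [0, 0, -0.03],
    [0, 0, -0.04],
    [0, 0, -0.05],
    [0, 0, -0.055],
    [0, 0, -0.06],
    [0, 0, -0.06],
  ],
  rot=[
    [0, 0, 0],
    [0, 0, 0],
    [0, 0, 0],
    [0, 0, 0],
    [0, 0, 0],
    [0, 0, 0],
    [0, 0, 0],
    [0, 0, 0],
  ],
)

```text
time: 4.35
tool_pos: [500.9, 142.2, 114.5]
ee_rot: [[-0.143, 0.99, 0.0], [0.99, 0.143, 0.0], [-0.0, 0.0, -1.0]]
ft_force: [-1.5, -0.0, -7.8]
finger_gap: 15.0
```

Emit:
servo_tool(
  offset=[
    [0, 0, -0.02],
    [0, 0, -0.05],
    [0, 0, -0.09],
    [0, 0, -0.13],
    [0, 0, -0.17],
    [0, 0, -0.2],
    [0, 0, -0.22],
    [0, 0, -0.22],
  ],
  rot=[
    [0, 0, 0],
    [0, 0, 0],
    [0, 0, 0],
    [0, 0, 0],
    [0, 0, 0],
    [0, 0, 0],
    [0, 0, 0],
    [0, 0, 0],
  ],
)

```text
time: 5.15
tool_pos: [501.4, 142.4, 225.7]
ee_rot: [[-0.143, 0.99, 0.002], [0.99, 0.143, 0.001], [0.001, 0.002, -1.0]]
ft_force: [-0.5, 0.2, -8.0]
finger_gap: 14.7
```

Run:
```python
from h import *
np.set_printoptions(precision=3,suppress=True)
s=arm.sense();R=np.array(s['ee_rot']);print(s['time'],s['tool_pos'],s['ft_force'],s['wrist_torque'],s['finger_gap'])
P,im=snap('wrist','w3.png')
for t,z in(('handle_grip',s['tool_pos'][2]+2),('seat',45)):
    for r in models.tip_of('wrist',t): print(t,np.array(r['at']),round(r['confidence'],2),atz(P,r['at'],z))
print(R.T@(np.array([619.5,227,s['tool_pos'][2]])-s['tool_pos'])/500)
Q,t=snap('side','s3.png');i=t[120:270,220:420]
cv2.imwrite('pics/m3.png',np.hstack([im[:,:,::-1][:300,100:],cv2.resize(i,(340,300))[:,:,::-1]]))
```

```text
5.15 [501.415 142.374 225.696] [-0.539  0.181 -7.976] [ 0.031 -0.081 -0.027] 14.657397646749416
handle_grip [282.1 289.9] 0.98 [501.972 141.751 227.696]
seat [435.9 105.4] 0.69 [617.792 227.802  45.   ]
[0.134 0.258 0.001]
```

View pics/m3.png

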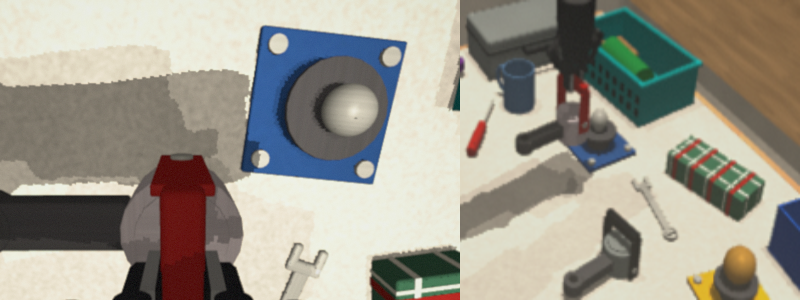

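Emit:
servo_tool(
  offset=[
    [-0.006, 0.04, 0],
    [-0.014, 0.1, 0],
    [-0.023, 0.16, 0],
    [-0.03, 0.21, 0],
    [-0.034, 0.234, 0],
    [-0.034, 0.234, 0],
    [-0.034, 0.234, 0],
    [-0.034, 0.234, 0],
  ],
  rot=[
    [0, 0, 0],
    [0, 0, 0],
    [0, 0, 0],
    [0, 0, 0],
    [0, 0, 0],
    [0, 0, 0],
    [0, 0, 0],
    [0, 0, 0],
  ],
)

```text
time: 6.15
tool_pos: [618.0, 142.2, 223.6]
ee_rot: [[-0.143, 0.99, -0.002], [0.99, 0.143, -0.0], [0.0, -0.002, -1.0]]
ft_force: [0.0, -0.5, -7.1]
finger_gap: 15.5
```

Run:
```python
from h import *
import pickle
np.set_printoptions(precision=2,suppress=True)
s=arm.sense();print(s['tool_pos'])
P,im=snap('wrist','w4.png');pickle.dump((P,s),open('w4.pkl','wb'));print(arm.sense()['tool_pos'])
for t,z in(('handle_grip',s['tool_pos'][2]+2),('seat',45)):
    for r in models.tip_of('wrist',t): print(t,np.array(r['at']),round(r['confidence'],2),atz(P,r['at'],z))
```

```text
[617.96 142.22 223.63]
[618.08 142.33 223.94]
handle_grip [285.3 286.8] 0.71 [619.59 143.12 225.63]
handle_grip [282.6 209.1] 0.2 [614.07 173.94 225.63]
seat [296.2  86.8] 0.95 [617.51 225.12  45.  ]
```

View pics/w4.png

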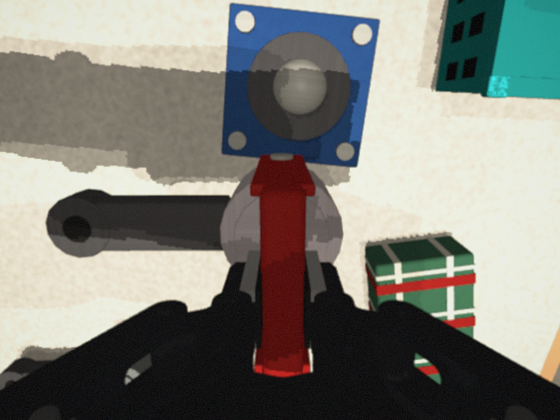

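Run:
```python
from h import *
import pickle
np.set_printoptions(precision=2,suppress=True)
P,s=pickle.load(open('w4.pkl','rb'));tz=s['tool_pos'][2]
print('ball',atz(P,(300,87),67),'flange',atz(P,(299,85.5),45),'plate',np.mean([atz(P,u,12) for u in((245,21),(362,34),(237,140),(345,151))],0))
print('bar ends',atz(P,(283,192),tz+11.5),atz(P,(283,372),tz+11.5))
# predicted cup-top silhouette for axis at tool xy (+dy)
for dy in(-4,0,4):
    c=np.array([618,142.2+dy,tz-109.5+52]);R=np.array(s['ee_rot'])
    print(dy,[proj(P,c+34*np.array([np.cos(a),np.sin(a),0])) for a in(0.14,np.pi+.14,np.pi/2+.14)],'bar',[proj(P,[618+k*.143*41.5,142.2+dy-k*.99*41.5,tz+11.5]) for k in(-1,1)])
h=cv2.imread('pics/w4.png')
cv2.imwrite('pics/c4.png',cv2.resize(h[140:400,190:380],(585,800)[:2] if 0 else (438,600),interpolation=cv2.INTER_CUBIC))
```

```text
ball [619.73 224.34  67.  ] flange [619.59 226.43  45.  ] plate [619.61 225.12  12.  ]
bar ends [612.97 182.53 235.13] [623.22 111.94 235.13]
-4 [array([342.55, 242.16]), array([218.39, 241.65]), array([280.61, 180.96])] bar [array([278.93, 200.97]), array([279.42, 403.06])]
0 [array([343.93, 235.35]), array([219.09, 234.84]), array([281.71, 173.48])] bar [array([280.63, 189.41]), array([280.85, 394.92])]
4 [array([345.32, 228.48]), array([219.8 , 227.97]), array([282.81, 165.91])] bar [array([282.36, 177.65]), array([282.3 , 386.65])]
```

View pics/c4.png

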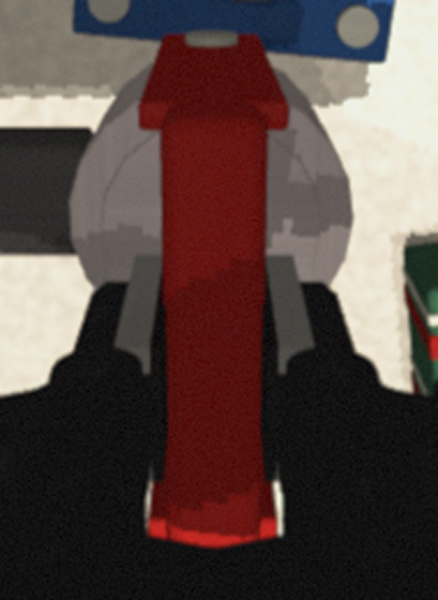

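Emit:
servo_tool(
  offset=[
    [0.03, 0.005, 0],
    [0.07, 0.012, 0],
    [0.11, 0.018, 0],
    [0.145, 0.024, 0],
    [0.165, 0.027, 0],
    [0.165, 0.027, 0],
    [0.165, 0.027, 0],
    [0.165, 0.027, 0],
  ],
  rot=[
    [0, 0, 0],
    [0, 0, 0],
    [0, 0, 0],
    [0, 0, 0],
    [0, 0, 0],
    [0, 0, 0],
    [0, 0, 0],
    [0, 0, 0],
  ],
)

```text
time: 7.1
tool_pos: [620.8, 224.1, 224.4]
ee_rot: [[-0.141, 0.99, 0.0], [0.99, 0.141, -0.001], [-0.001, 0.0, -1.0]]
ft_force: [0.6, -0.4, -8.1]
finger_gap: 14.8
```

Emit:
servo_tool(
  offset=[
    [0, 0, 0.02],
    [0, 0, 0.04],
    [0, 0, 0.055],
    [0, 0, 0.065],
    [0, 0, 0.075],
    [0, 0, 0.08],
    [0, 0, 0.08],
  ],
  rot=[
    [0, 0, 0],
    [0, 0, 0],
    [0, 0, 0],
    [0, 0, 0],
    [0, 0, 0],
    [0, 0, 0],
    [0, 0, 0],
  ],
)

```text
time: 7.8
tool_pos: [620.4, 225.7, 184.0]
ee_rot: [[-0.143, 0.99, -0.0], [0.99, 0.143, -0.0], [-0.0, -0.0, -1.0]]
ft_force: [-0.1, 0.2, -7.1]
finger_gap: 15.0
```

Run:
```python
from h import *
s=arm.sense();print(s['tool_pos'],s['ft_force'],s['wrist_torque'])
P,im=snap('side','s5.png');print(proj(P,[619.6,225.8,45]))
i=im[130:230,230:370]
cv2.imwrite('pics/c5.png',cv2.resize(i,(770,550),interpolation=cv2.INTER_CUBIC)[:,:,::-1])
```

```text
[620.35872776 225.71349839 183.95080035] [-0.12808534  0.21563687 -7.06634662] [0.01282154 0.00833006 0.02448986]
[301.20022291 183.58213376]
```

View pics/c5.png

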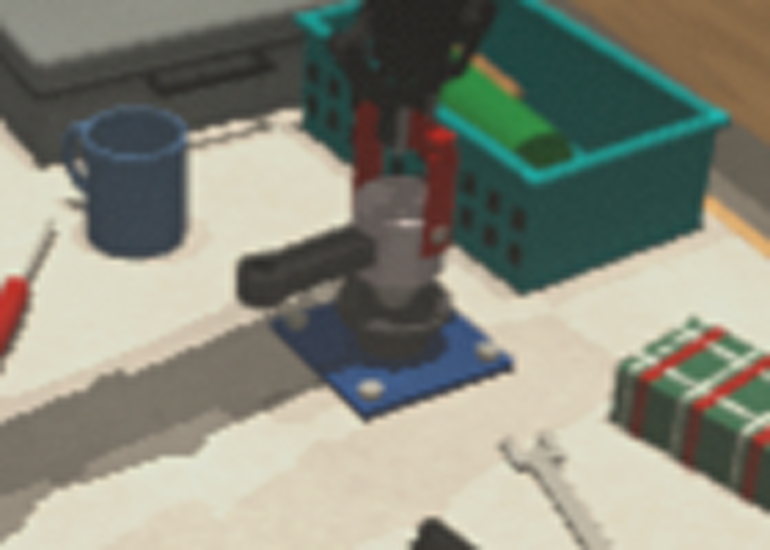

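Emit:
servo_tool(
  offset=[
    [0, 0, 0.01],
    [0, 0, 0.02],
    [0, 0, 0.03],
    [0, 0, 0.04],
    [0, 0, 0.046],
    [0, 0, 0.05],
    [0, 0, 0.05],
    [0, 0, 0.05],
  ],
  rot=[
    [0, 0, 0],
    [0, 0, 0],
    [0, 0, 0],
    [0, 0, 0],
    [0, 0, 0],
    [0, 0, 0],
    [0, 0, 0],
    [0, 0, 0],
  ],
)

```text
time: 8.65
tool_pos: [620.6, 225.7, 159.4]
ee_rot: [[-0.143, 0.99, 0.0], [0.99, 0.143, 0.0], [0.0, 0.0, -1.0]]
ft_force: [-0.9, -0.4, -7.5]
finger_gap: 14.9
```

Emit:
servo_tool(
  offset=[
    [0, 0, 0.004],
    [0, 0, 0.008],
    [0, 0, 0.012],
    [0, 0, 0.012],
    [0, 0, 0.012],
  ],
  rot=[
    [0, 0, 0],
    [0, 0, 0],
    [0, 0, 0],
    [0, 0, 0],
    [0, 0, 0],
  ],
)

```text
time: 9.15
tool_pos: [620.6, 225.8, 153.6]
ee_rot: [[-0.143, 0.99, 0.0], [0.99, 0.143, 0.0], [0.0, 0.0, -1.0]]
ft_force: [-1.9, 0.1, -3.1]
finger_gap: 14.8
```

Emit:
servo_tool(
  offset=[
    [0, 0, 0.003],
    [0, 0, 0.006],
    [0, 0, 0.006],
    [0, 0, 0.006],
  ],
  rot=[
    [0, 0, 0],
    [0, 0, 0],
    [0, 0, 0],
    [0, 0, 0],
  ],
)

```text
time: 9.55
tool_pos: [620.6, 225.8, 150.4]
ee_rot: [[-0.143, 0.99, 0.0], [0.99, 0.143, 0.0], [0.0, 0.0, -1.0]]
ft_force: [-1.5, -0.3, 0.0]
finger_gap: 15.2
```

Run:
```python
from h import *
s=arm.sense();print(s['tool_pos'],s['ft_force'],s['wrist_torque'])
P,im=snap('side','s6.png');print(proj(P,[620.5,225.8,45]))
i=im[140:215,250:350]
cv2.imwrite('pics/c6.png',cv2.resize(i,(800,600),interpolation=cv2.INTER_CUBIC)[:,:,::-1])
```

```text
[620.58047868 225.77447097 150.39506362] [-1.52812321 -0.26004994  0.04808102] [-0.11123289  0.50116414  0.00179351]
[301.39754133 183.52699741]
```

View pics/c6.png

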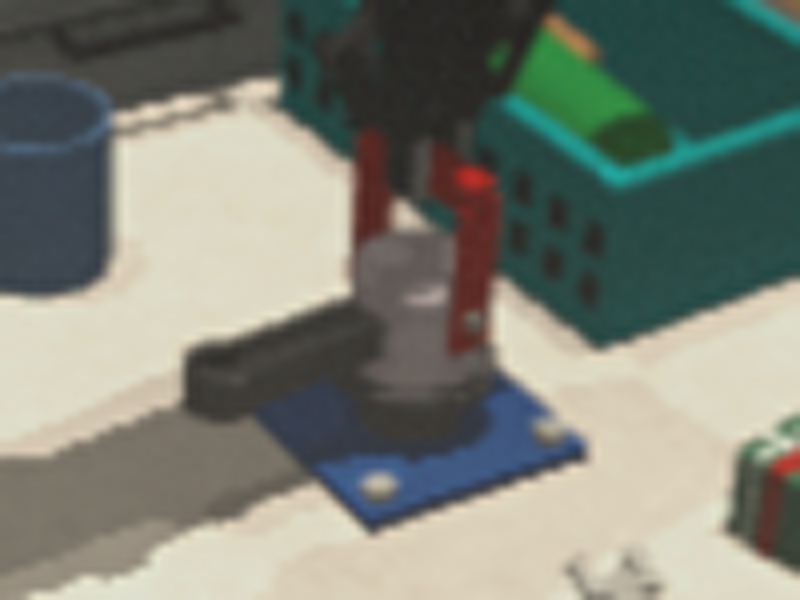

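The coupler is seated on the flange with the handle up: the rim is flush, and the wrist force has dropped to about 0. Next I press the handle down.

Emit:
servo_tool(
  offset=[
    [0, 0, 0.006],
    [0, 0, 0.012],
    [0, 0, 0.018],
    [0, 0, 0.024],
    [0, 0, 0.03],
    [0, 0, 0.036],
    [0, 0, 0.038],
    [0, 0, 0.038],
  ],
  rot=[
    [0, 0, 0],
    [0, 0, 0],
    [0, 0, 0],
    [0, 0, 0],
    [0, 0, 0],
    [0, 0, 0],
    [0, 0, 0],
    [0, 0, 0],
  ],
)

```text
time: 10.4
tool_pos: [620.4, 225.7, 130.9]
ee_rot: [[-0.143, 0.99, -0.0], [0.99, 0.143, -0.0], [-0.0, -0.0, -1.0]]
ft_force: [-1.7, -0.1, -3.0]
finger_gap: 15.1
```

Emit:
servo_tool(
  offset=[
    [0, 0, 0.002],
    [0, 0, 0.004],
    [0, 0, 0.005],
    [0, 0, 0.005],
  ],
  rot=[
    [0, 0, 0],
    [0, 0, 0],
    [0, 0, 0],
    [0, 0, 0],
  ],
)

```text
time: 10.8
tool_pos: [620.5, 225.8, 129.5]
ee_rot: [[-0.143, 0.99, 0.0], [0.99, 0.143, 0.0], [0.0, 0.0, -1.0]]
ft_force: [-5.6, -0.2, 6.7]
finger_gap: 15.0
```

Emit:
servo_tool(
  offset=[
    [0, 0, 0.002],
    [0, 0, 0.004],
    [0, 0, 0.004],
  ],
  rot=[
    [0, 0, 0],
    [0, 0, 0],
    [0, 0, 0],
  ],
)

```text
time: 11.1
tool_pos: [620.6, 225.8, 129.4]
ee_rot: [[-0.143, 0.99, 0.001], [0.99, 0.143, 0.001], [0.001, 0.001, -1.0]]
ft_force: [-10.9, -2.6, 23.6]
finger_gap: 14.8
```

Emit:
servo_tool(
  offset=[
    [0, 0, 0],
    [0, 0, 0],
    [0, 0, 0],
    [0, 0, 0],
    [0, 0, 0],
    [0, 0, 0],
  ],
  rot=[
    [0, 0, 0],
    [0, 0, 0],
    [0, 0, 0],
    [0, 0, 0],
    [0, 0, 0],
    [0, 0, 0],
  ],
  grip=1,
)

```text
time: 11.7
tool_pos: [620.5, 225.7, 126.6]
ee_rot: [[-0.143, 0.99, -0.0], [0.99, 0.143, -0.0], [-0.0, -0.0, -1.0]]
ft_force: [-0.3, -1.0, 0.7]
finger_gap: 85.4
```

Emit:
servo_tool(
  offset=[
    [0, 0, -0.02],
    [0, 0, -0.06],
    [0, 0, -0.1],
    [0, 0, -0.12],
    [0, 0, -0.12],
  ],
  rot=[
    [0, 0, 0],
    [0, 0, 0],
    [0, 0, 0],
    [0, 0, 0],
    [0, 0, 0],
  ],
)

```text
time: 12.2
tool_pos: [621.5, 226.0, 188.8]
ee_rot: [[-0.143, 0.99, 0.003], [0.99, 0.143, 0.001], [0.001, 0.003, -1.0]]
ft_force: [0.3, -0.3, -1.2]
finger_gap: 85.3
```

Emit:
servo_tool(
  offset=[
    [0, 0, 0],
    [0, 0, 0],
    [0, 0, 0],
    [0, 0, 0],
    [0, 0, 0],
    [0, 0, 0],
    [0, 0, 0],
    [0, 0, 0],
  ],
  rot=[
    [0, 0, 0],
    [0, 0, 0],
    [0, 0, 0],
    [0, 0, 0],
    [0, 0, 0],
    [0, 0, 0],
    [0, 0, 0],
    [0, 0, 0],
  ],
  grip=-1,
)

```text
time: 13.0
tool_pos: [620.5, 225.7, 186.8]
ee_rot: [[-0.143, 0.99, 0.0], [0.99, 0.143, 0.0], [0.0, 0.0, -1.0]]
ft_force: [0.1, -0.2, 0.6]
finger_gap: -0.3
```

Now I touch the bar top with the shut fingers. If it is fully down, contact should come at a TCP height of about 155 mm.

Emit:
servo_tool(
  offset=[
    [0, 0, 0.02],
    [0, 0, 0.04],
    [0, 0, 0.054],
    [0, 0, 0.06],
    [0, 0, 0.06],
  ],
  rot=[
    [0, 0, 0],
    [0, 0, 0],
    [0, 0, 0],
    [0, 0, 0],
    [0, 0, 0],
  ],
)

```text
time: 13.5
tool_pos: [620.3, 225.6, 156.1]
ee_rot: [[-0.143, 0.99, -0.001], [0.99, 0.143, -0.0], [-0.0, -0.001, -1.0]]
ft_force: [0.3, 0.3, -0.1]
finger_gap: -0.1
```

Emit:
servo_tool(
  offset=[
    [0, 0, 0.002],
    [0, 0, 0.004],
    [0, 0, 0.006],
    [0, 0, 0.006],
  ],
  rot=[
    [0, 0, 0],
    [0, 0, 0],
    [0, 0, 0],
    [0, 0, 0],
  ],
)

```text
time: 13.9
tool_pos: [620.9, 225.8, 155.2]
ee_rot: [[-0.143, 0.99, 0.001], [0.99, 0.143, 0.001], [0.001, 0.001, -1.0]]
ft_force: [-2.8, -0.9, 8.6]
finger_gap: -0.3
```

Contact came at 155.2 mm, as expected: the handle is fully down, and the rim is seated. I'll press a touch more, then retreat.

Emit:
servo_tool(
  offset=[
    [0, 0, 0.003],
    [0, 0, 0.003],
    [0, 0, 0.003],
  ],
  rot=[
    [0, 0, 0],
    [0, 0, 0],
    [0, 0, 0],
  ],
)

```text
time: 14.2
tool_pos: [621.0, 225.9, 155.0]
ee_rot: [[-0.143, 0.99, 0.002], [0.99, 0.143, 0.002], [0.001, 0.002, -1.0]]
ft_force: [-7.1, -2.1, 19.0]
finger_gap: -0.3
```

Emit:
servo_tool(
  offset=[
    [0, 0, -0.03],
    [0, 0, -0.1],
    [-0.05, 0, -0.18],
    [-0.1, 0, -0.24],
    [-0.16, 0, -0.24],
    [-0.2, 0, -0.24],
    [-0.2, 0, -0.24],
    [-0.2, 0, -0.24],
  ],
  rot=[
    [0, 0, 0],
    [0, 0, 0],
    [0, 0, 0],
    [0, 0, 0],
    [0, 0, 0],
    [0, 0, 0],
    [0, 0, 0],
    [0, 0, 0],
  ],
)

```text
time: 15.0
tool_pos: [634.9, 126.8, 272.7]
ee_rot: [[-0.142, 0.99, 0.0], [0.99, 0.142, 0.001], [0.001, 0.0, -1.0]]
ft_force: [0.7, 0.6, 0.3]
finger_gap: 0.2
```

Run:
```python
from h import *
P,im=snap('wrist','w7.png');Q,sd=snap('side','s7.png')
for t,z in(('handle_grip',131),('seat',45)):
    for r in models.tip_of('side',t): print(t,np.array(r['at']),round(r['confidence'],2),atz(Q,r['at'],z))
print('expect side',proj(Q,[620,225.8,131]))
cv2.imwrite('pics/c7.png',np.hstack([im[:300],cv2.resize(sd[145:220,250:310],(240,300),interpolation=cv2.INTER_CUBIC)])[:,:,::-1])
```

```text
handle_grip [284.1 325.9] 0.96 [ 206.48425063 -392.15020903  131.        ]
handle_grip [200.3 149.4] 0.51 [309.69145545 509.07479557 131.        ]
seat [299.5 182.1] 0.64 [618.88385913 237.89739995  45.        ]
expect side [302.5374074  164.73427278]
```

View pics/c7.png

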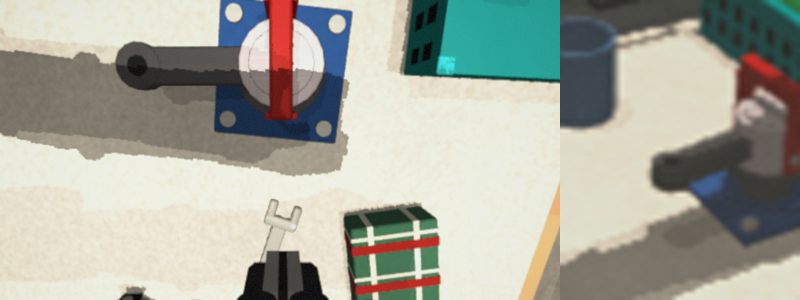

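The last picture shows the coupler upright and centred on the blue mount at wrist-view (281,65). The handle is down, and the arm is clear of everything.

```bash
python3 -c "
from plant import arm
print(arm.sense()['time'],arm.job_done())"
```

```text
the job is handed in; nothing more can be done
15.2 None
```

The job is handed in at 15.2 s of the 42 s allowed. I gripped the aluminium coupler by its red handle and pulled the handle up to its stop. I then lowered the coupler onto the small steel ball on the blue plate, pressed the handle down, let go and moved the arm clear.

**Seating:** the wrist force fell from about -7.5 N to 0 at the expected height. The side picture then showed the rim flush on the flange with the handle still up.

**Locking:** the handle travelled its full 25 mm and stopped hard, reading 24 N. After I let go, the shut fingers met the bar top at a TCP height of 155 mm, exactly where a fully down handle should be. I pressed there again to 19 N.

**Final pictures:** the coupler stands upright and centred on the blue plate, with nothing touching it.

**Disagreements:**
- My first wrist measurement was about 5 mm off because the arm was still settling, so I repeated it before grasping.
- The side and top views put the seat up to 12 mm away from the wrist camera's estimate in y. I used the wrist camera, and the coupler went down without jamming.
- In the final side picture the network did not find the red handle. I judged that picture by eye.

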